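Feed two blanks with the sprung lever of a magazine feeder

ROBOT

A 6-joint arm with a two-finger parallel gripper is mounted at the origin on a cart in front of the work surface, level with it; the furniture and walls round the work are solid. World frame = base frame: x ahead of the robot, y to its left, z up, the work surface at z = 0. Lengths are in mm, angles in rad, forces in N, time in s.
With the tool pointing down it reaches from about 325 to 875 mm from the base axis. Payload 4.4 kg.
Tool frame: the origin (TCP) lies on the centre line of the jaws, within the pads' length; the fingertips stand ahead of it and the grasp point (between the pads) lies 6 mm ahead of it (ctrl.tcp_to_tips is the z of the fingertips in the tool frame, in mm); z points along the fingers, y is the line along which they close (so a half turn about z gives the same grasp; the last joint's range is limited). The gripper opens to 85 mm and grips with 20 to 120 N. Pads are 22 mm wide; open, the fingers measure 114 mm over their backs; the gripper's body (76 mm by 85 mm) begins 54 mm behind the grasp point. The pads swing forward as they close: fully open they stand 13 mm farther back than shut.
Start: joints at [1.006, 0.207, 1.542, -0, 1.393, -0.15], TCP at [231.212, 526.468, 220.182] pointing down, gripper open.
Joint ranges: [-2.73, 2.73], [-0.86, 2.22], [0.23, 2.46], [-1.11, 4.25], [0.08, 2.63], [-2.82, 2.82]. Speed limits (rad/s): [2.79, 2.79, 3.14, 3.14, 3.14, 3.14].

INTERFACE

Orientations are given as a 3x3 rotation matrix whose columns are the frame's x, y, z axes.
In Python, from plant import ctrl, sensors, optics gives the robot as it stands. Calls block until the motion is done:
- ctrl.move_ptp(position, orientation): joint-space move of the TCP to a pose.
- ctrl.move_l(position, rot=None, vel=150, threshold=None): straight line of the TCP; rot=None keeps the orientation; vel is the mean speed in mm/s. With threshold (N) it stops when the force on the tool has changed by that much, and returns True; else False.
- ctrl.set_joints(angles): joint-space move.
- ctrl.gripper_to(opening, force=None): finger opening in mm; force is the grip in N (None keeps the last); returns when the fingers have stopped.
- ctrl.hold(seconds).
- ctrl.solve_ik(position, orientation): joint angles nearest the present ones, or None.
- sensors.read_state(): the state.
- optics.grab_frame(name): name is "scene" or "top" or "wrist"; returns (picture, depth): 384x512x3 uint8, red, green, blue; 384x512 float32, mm along the optical axis (not along the pixel's ray), 0 where there is no reading.
- optics.camera_params(name): a dict with "mtx" (3x3 intrinsics, pixels), "R" (3x3) and "t" (3): a world point X has camera coordinates R X + t; the wrist camera has in their place "T_tool_cam" (4x4, takes a point from camera to tool coordinates, whose origin is the TCP and whose axes are the flange's). Camera axes: x right, y down, z forward; pixel columns grow to the right and rows downward; lengths in mm; the calibration is good to about 2 mm. The wrist camera is an equidistant fisheye: a pixel r from the principal point sees the ray r / f radians off the axis. A picture is of the moment at which its call begins: read the wrist's pose just before it. camera_params takes no time and is no camera call.
A pose or a line that the arm cannot do raises ctrl.MotionError and nothing moves.
- ctrl.finish_job(): hands the job in; it is judged then, once.
The state is a dict: "t": time; "q": joint angles; "qvel": joint speeds; "tau": joint torques, N m; "eef_pos": TCP position; "eef_rot": TCP orientation; "force": force on the tool from outside, world axes, zero at the start; "wrist_torque": the same for the moment, N m; "grip_width": finger opening in mm; "grasp_force": force on a finger pad.
Only numpy, scipy, OpenCV 4.12 (cv2) and the standard library are available. Lean on these libraries where they do the work, as an engineer would, in place of code of your own. Each camera call takes 0.05 s, during which the arm holds its last target. There are 200 camera calls.

TASK

Feed two wooden blanks out of the magazine with the feeder's sprung lever: swing the lever all the way against its stop, so that the little metal flag stands up, hold it there for a moment, let it go fully back, and do the same once more. The stop inside the drum is clamped somewhere different every time, so feel for it and do not force the lever. Work only by the lever without touching the blanks, leave the third blank in the magazine, and do not disturb the other things on the bench.

Things in the scene. Friction and masses are not known exactly. Their poses are not given: they have to be found in the camera images.
- feeder: Fixed blank feeder: dark board (x -200..145, y -170..170 mm in its frame), plywood bed with top 30 mm up, aluminium magazine 194 x 70 mm, 100 mm up, centred at (30, 0), low-railed outfeed with end lip, grey drum 92 mm across to 54 mm up, bell-crank lever. Origin on the bench; z up, y along the outfeed (blanks come out that way), drum and lever at -x. Place, turn vary.
- lever_pivot (a point): The lever's upright pivot axis in the middle of the drum's top, 75 mm above the bench, at (-145, -100) mm in the feeder's frame. It does not move.
- handle (a point): Point on the axis of the lever's upright round black handle, 114 mm above the bench, 130 mm from the pivot axis. Post 18 mm across from 68 to 126 mm up, knob 26 mm across above it, top 144 mm up; a flat arm 20 mm wide (60 to 68 mm up) joins it to the pivot. At rest about (-207, -214) mm in the feeder's frame; it swings counterclockwise seen from above, towards the feeder's +x.
- lever (a joint): Lever swing in rad, 0 at rest, growing counterclockwise from above; sprung back (2.5 N at the handle at rest, 5 N near the end). It meets the hidden stop between 0.86 and 1.10; from there it must be pressed 0.07 further against a stiffer spring (4 to 7 N more), to 0.08, where it is solid. Its plate pushes out the lowest blank; the next drops when it is fully back.
- flag (a joint): Angle in rad of the stroke flag, a flat aluminium paddle 75 mm long hinged on a thin post beside the drum (the post is carried by the stop), 94 mm above the bench: 0 lying level, pointing about along the outfeed; it rises only while the lever presses its stop, to 1.4 (upright) when pressed home.
- blank_low: Lowest of three alike thin wooden blanks, 180 x 50 x 12 mm, lying flat one on another in the magazine, long side across the outfeed. Origin at the centre of its underside, z up.
- blank_mid: Second blank, as blank_low, above it in the magazine.
- blank_top: Third blank, on top of the stack; it must stay in the magazine.
- brush: Dust brush 206 x 40 x 13 mm lying in front of the feeder; a bystander. Origin under its centre.
- pliers: Pliers 166 x 49 x 12 mm lying to the right of the feeder; a bystander. Origin under their centre.
- glue: Glue bottle, 64 mm across, 174 mm tall, standing to the left of the feeder; a bystander. Origin under its centre.

How it is judged (in metres and radians):
On the way, in this order (a step that is already met when the one before it is completed fails the run):
1. the lever is pressed against its stop: the flag stands up (over 1.1 rad) for 0.2 s (value of joint flag above 1.1 rad), for 0.2 s.
2. the lever has gone fully back (under 0.06 rad) (value of joint lever below 0.06 rad), for 0.2 s.
3. the lever is pressed against its stop a second time: the flag stands up (over 1.1 rad) for 0.2 s (value of joint flag above 1.1 rad), for 0.2 s.
At the end, for the whole second after the job is handed in: Lever fully back (under 0.06 rad), flag down; two lower blanks flat and still on the outfeed (centres 95 to 145 and 47 to 95 mm along it from the magazine's middle); the third flat on the bed in the magazine, within 15 mm of its middle (value of joint lever below 0.06 rad and value of joint flag below 0.2 rad and y of blank_low in the frame of feeder between 0.095 and 0.145 m and z of blank_low in the frame of feeder between 0.025 and 0.036 m and angle between each of blank_low, blank_mid, blank_top's own z axis and vertical below 0.12 rad and linear speed of each of blank_low, blank_mid, blank_top below 0.02 m/s and y of blank_mid in the frame of feeder between 0.047 and 0.095 m and z of blank_mid in the frame of feeder between 0.025 and 0.036 m and y of blank_top in the frame of feeder between -0.015 and 0.015 m and z of blank_top in the frame of feeder between 0.025 and 0.036 m); the robot touches nothing.
It fails at once if the lever is forced: more than 40 N between robot and lever (contact force between any of the fingers, the arm and lever above 40 N).
It fails at once if the third blank is pushed out of the magazine (over 20 mm) (y of blank_top in the frame of feeder above 0.02 m).
It fails at once if the robot touches a blank (over 1 N) (contact force between any of the fingers, the arm and blank_low above 1 N or contact force between any of the fingers, the arm and blank_mid above 1 N or contact force between any of the fingers, the arm and blank_top above 1 N).
It fails at once if a bystander is moved by more than 30 mm (distance of any of brush, pliers, glue from where it was at the start of the episode above 0.03 m).
It also fails if it takes over 69 s, if anything falls off the work surface, if the arm or the gripper's body presses on something with over 40 N, if the wrist force passes 120 N, or if a joint passes its speed limit or range.

## Working session

There is one attempt and no reset: what is moved stays moved. The work goes in short steps, each a Python script; the robot and the scene stay as the last script left them, time stands still between calls to the robot, and variables do not carry over. Pictures are saved under pics/ and viewed, at most 10 in all, crops included, and the job is handed in when it is done.

```bash
mkdir -p pics; ls
python3 - <<'E'
from plant import ctrl, sensors, optics
import cv2, numpy as np
for n in ("scene","top"):
    p,d=optics.grab_frame(n); cv2.imwrite(f"pics/{n}.png",p[:,:,::-1]); np.savez(f"{n}.npz",p=p,d=d)
    c=optics.camera_params(n); print(n,np.round(c["mtx"],1).tolist(),np.round(c["R"],3).tolist(),np.round(c["t"],0).tolist())
s=sensors.read_state(); print(s["t"],s["eef_pos"],np.round(s["eef_rot"],3).tolist(),s["force"],s["grip_width"],ctrl.tcp_to_tips)
E
```

```text
pics
scene [[443.5, 0.0, 253.1], [0.0, 443.5, 191.6], [0.0, 0.0, 1.0]] [[0.873, -0.489, -0.003], [-0.198, -0.348, -0.916], [0.447, 0.8, -0.4]] [-443.0, 206.0, 1287.0]
top [[373.2, 0.0, 254.5], [0.0, 373.2, 191.1], [0.0, 0.0, 1.0]] [[-0.02, -1.0, -0.011], [-0.99, 0.021, -0.14], [0.14, 0.008, -0.99]] [79.0, 552.0, 1181.0]
0.1 [230.80767902 525.84664062 219.09670967] [[-0.916, 0.402, -0.001], [0.402, 0.916, -0.002], [0.0, -0.002, -1.0]] [-0.04752736 -0.00264551  0.09617107] 85.37559052748148 25.0
```

View pics/scene.png

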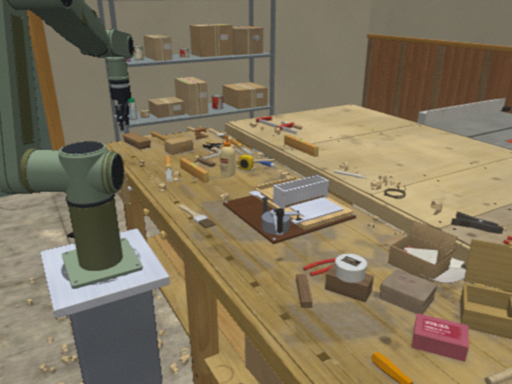

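View pics/top.png

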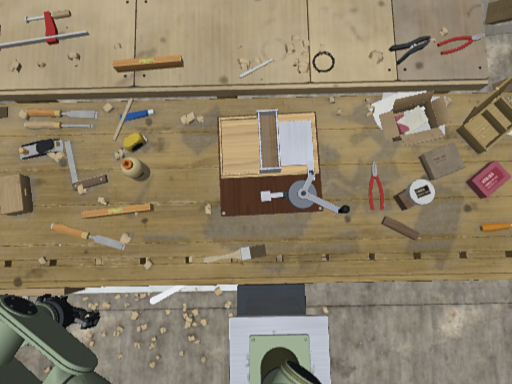

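The top view shows the feeder: the board spans about cols 219-322 and rows 108-216, the drum is at (302,193) and the black handle near (344,210). The pliers are at (376,187), the brush at (240,254) and the glue at (132,168). I'll zoom in.

Run:
```python
import cv2
for n,(x0,y0,x1,y1) in dict(top=(205,100,395,235),scene=(215,165,365,245)).items():
    im=cv2.imread(f"pics/{n}.png")[y0:y1,x0:x1]; k=4 if n=="top" else 5
    cv2.imwrite(f"pics/{n}_z.png",cv2.resize(im,None,fx=k,fy=k,interpolation=cv2.INTER_CUBIC))
```

```text
(no output)
```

View pics/top_z.png

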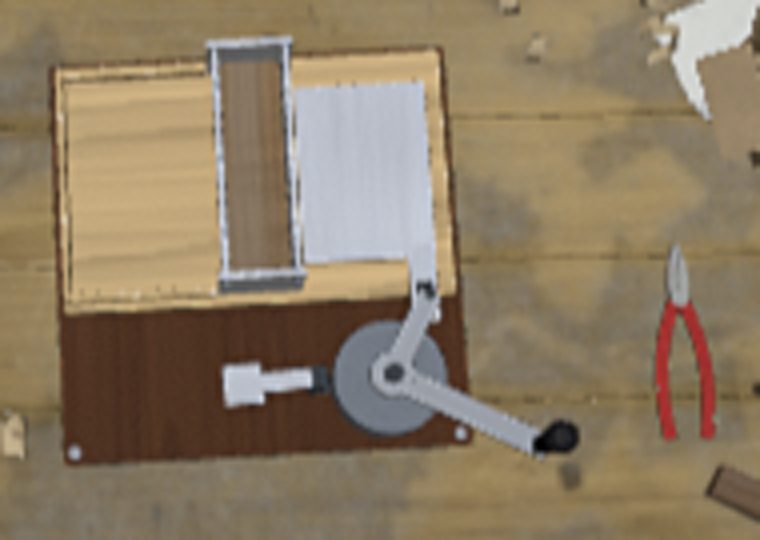

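View pics/scene_z.png

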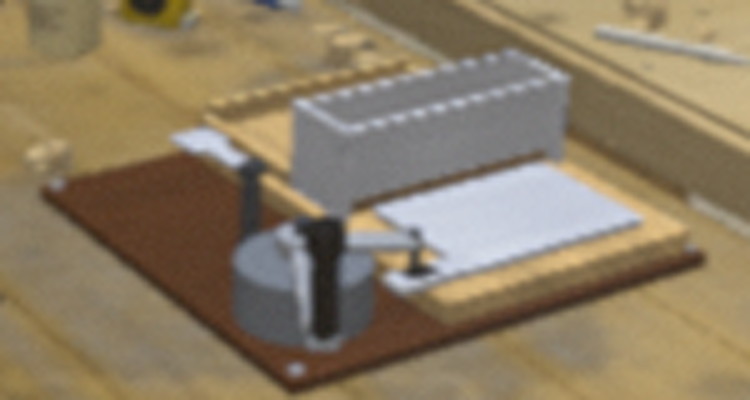

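The crops show the pivot hub at top-image pixel (303.7,193.2) and the black knob at about (345,209). In the scene image the knob is near (280,211). The flag is lying level to the left of the drum. Next I'll triangulate the handle and pivot.

```bash
cat > h.py <<'E'
import numpy as np, cv2
from plant import ctrl, sensors, optics
def ray(n,u,v):
    c=optics.camera_params(n); R=np.array(c["R"]);t=np.array(c["t"])
    d=R.T@np.linalg.solve(c["mtx"],[u,v,1.]); return -R.T@t,d/np.linalg.norm(d)
def onz(o,d,z): return o+d*(z-o[2])/d[2]
def tri(rays):
    A=sum(np.eye(3)-np.outer(d,d) for o,d in rays); b=sum((np.eye(3)-np.outer(d,d))@o for o,d in rays)
    X=np.linalg.solve(A,b); return X,[np.linalg.norm((np.eye(3)-np.outer(d,d))@(X-o)) for o,d in rays]
def cloud(n,d,m):
    c=optics.camera_params(n); v,u=np.nonzero(m&(d>0)); z=d[v,u]
    P=(np.linalg.inv(c["mtx"])@np.stack([u,v,np.ones_like(u)]))*z
    return (np.array(c["R"]).T@(P-np.array(c["t"])[:,None])).T
E
python3 - <<'E'
from h import *
for n,(x0,y0,x1,y1) in dict(top=(330,195,355,220),scene=(274,205,288,238)).items():
    f=np.load(n+".npz"); p,d=f["p"],f["d"]; m=np.zeros(d.shape,bool); m[y0:y1,x0:x1]=p[y0:y1,x0:x1].max(2)<60
    _,l,st,_=cv2.connectedComponentsWithStats(m.astype(np.uint8)); k=1+np.argmax(st[1:,4]); m=l==k
    print(n,st[k]); v,u=np.nonzero(m)
    for r in range(v.min(),v.max()+1): print(r,u[v==r].min(),u[v==r].max(),end="; ")
    print(); P=cloud(n,d,m); print(np.round(np.percentile(P,[5,50,95],axis=0)))
    T=P[P[:,2]>135]; print("top pts",len(T),T.mean(0))
o,d=ray("top",303.7,193.2); print("pivot z75",onz(o,d,75))
f=np.load("top.npz"); p,d=f["p"].astype(int),f["d"]
m=np.zeros(d.shape,bool); m[175:212,285:320]=True; P=cloud("top",d,m)
D=P[(P[:,2]>48)&(P[:,2]<60)]; print("drum",len(D),np.median(D[:,2]))
c,r=cv2.minEnclosingCircle(D[:,:2].astype(np.float32)); print(c,r)
H=P[P[:,2]>70]; print("above70",len(H),np.round(np.median(H,axis=0)))
for nm,(u,v) in dict(s1=(205+74/4,100+453/4),s2=(205+461/4,100+433/4)).items(): print(nm,onz(*ray("top",u,v),12))
E
```

```text
top [338 205  12   8  63]
205 344 345; 206 343 347; 207 342 348; 208 341 348; 209 339 349; 210 339 348; 211 338 348; 212 339 347; 
[[ 471. -209.   89.]
 [ 479. -197.  143.]
 [ 489. -190.  146.]]
top pts 51 [ 479.57545889 -199.51696919  142.78839828]
scene [275 209   9  24 121]
209 277 282; 210 275 282; 211 276 282; 212 277 282; 213 277 282; 214 277 283; 215 277 282; 216 278 282; 217 278 281; 218 278 281; 219 278 281; 220 278 281; 221 278 281; 222 278 281; 223 278 282; 224 278 282; 225 278 282; 226 278 282; 227 278 282; 228 278 282; 229 278 282; 230 278 282; 231 278 281; 232 279 280; 
[[ 473. -215.   77.]
 [ 479. -210.  113.]
 [ 486. -202.  143.]]
top pts 30 [ 478.12535916 -207.98316758  140.68216915]
pivot z75 [538.25221293 -88.27739411  75.        ]
drum 430 54.015988599339536
(538.1243286132812, -85.41545867919922) 45.73500061035156
above70 135 [536. -90.  73.]
s1 [485.11706669 172.15173469  12.        ]
s2 [ 495.14327958 -148.95842431   12.        ]
```

The two views agree on the handle at about (479.5,-202), with its top at 143. The pivot is at (538,-87) and the arm length comes out at 129 mm, against 130 in the text. I'll move above the handle with the jaws open along the tangent, and check with the wrist camera.

```bash
cat >> h.py <<'E'
PIV=np.array([538.2,-87.0]); PHI0=np.arctan2(-115.,-58.7); RAD=129.5; SG=1
def pose(a,z=105.):
    p=PHI0+a; t=np.array([-np.sin(p),np.cos(p),0]); y=SG*t; zz=np.array([0,0,-1.])
    return np.array([*(PIV+RAD*np.array([np.cos(p),np.sin(p)])),z]), np.stack([np.cross(y,zz),y,zz],1), t
def ft(a):
    s=sensors.read_state(); return float(np.dot(s["force"],pose(a)[2])), s
E
python3 - <<'E'
import h; from h import *
for h.SG in (1,-1):
    for a in (0,.6,1.3):
        p,R,_=h.pose(a); q=ctrl.solve_ik(p,R); print(h.SG,a,None if q is None else np.round(q,2))
h.SG=1
p,R,_=h.pose(0,230); 
try: q=ctrl.solve_ik(p,R); assert abs(q[5])<2.5
except Exception: h.SG=-1; p,R,_=h.pose(0,230)
print("SG",h.SG); ctrl.move_ptp(p,R); s=sensors.read_state(); print(s["t"],s["eef_pos"],s["force"],np.round(s["q"],2))
im,d=optics.grab_frame("wrist"); cv2.imwrite("pics/w1.png",im[:,:,::-1])
c=optics.camera_params("wrist"); print(c)
T=np.array(c["T_tool_cam"]); K=c["mtx"]
for X in ((479.5,-202,144),(538.2,-87,75)):
    x=np.linalg.inv(T)@np.append(np.array(s["eef_rot"]).T@(np.array(X)-s["eef_pos"]),1); th=np.arctan2(np.hypot(x[0],x[1]),x[2]); e=x[:2]/np.hypot(*x[:2])
    print("pred",X,K[0][2]+K[0][0]*th*e[0],K[1][2]+K[1][1]*th*e[1])
E
```

```text
1 0 [-0.57  0.22  1.78 -0.    1.14 -0.09]
1 0.6 [-0.52  0.36  1.59 -0.    1.18 -0.64]
1 1.3 [-0.4   0.48  1.43 -0.    1.23 -1.23]
-1 0 None
-1 0.6 [-0.52  0.36  1.59 -0.    1.18  2.5 ]
-1 1.3 [-0.4   0.48  1.43 -0.    1.23  1.91]
SG 1
2.8167 [ 479.610707   -201.62763875  230.00764221] [-0.55709653 -0.05820066  0.65183126] [-0.56  0.08  1.66  0.    1.4  -0.09]
{'mtx': array([[297.31863964,   0.        , 250.69392496],
       [  0.        , 297.31863964, 191.856252  ],
       [  0.        ,   0.        ,   1.        ]]), 'T_tool_cam': array([[ 4.19747331e-04, -9.57903014e-01, -2.87091691e-01,
         7.34773121e+01],
       [ 9.99999652e-01,  1.95262870e-04,  8.10557398e-04,
        -3.44556035e-01],
       [-7.20377027e-04, -2.87091931e-01,  9.57902763e-01,
        -1.54960902e+02],
       [ 0.00000000e+00,  0.00000000e+00,  0.00000000e+00,
         1.00000000e+00]])}
pred (479.5, -202, 144) 250.94420729894165 193.73509069565895
pred (538.2, -87, 75) 251.06192494613788 52.87624271863373
```

View pics/w1.png

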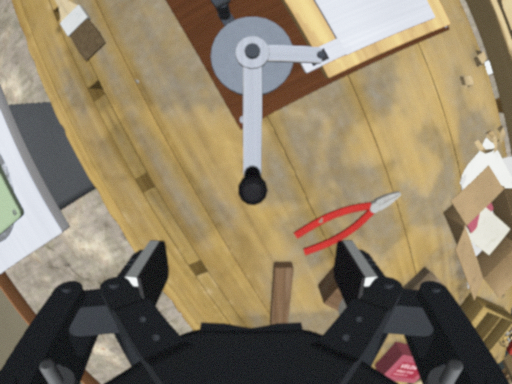

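In the wrist view the hub is at (252,50), against a prediction of (251,53). The knob is at (252,187), and the predicted (251,194) fits once its visible side is allowed for. The handle is centred between the jaws and nothing is near them, so I'll descend, narrow the jaws around the post, and start the swing.

Run:
```python
from h import *
p,R,t=pose(0); print("hit",ctrl.move_l(p,R,vel=120,threshold=6))
ctrl.gripper_to(40,20); f,s=ft(0); print(s["t"],s["eef_pos"],s["grip_width"],s["force"])
for a in np.arange(.1,.71,.1):
    p,R,_=pose(a); ctrl.move_l(p,R,vel=60); f,s=ft(a); print(round(a,2),round(f,2),np.round(s["force"],1),round(s["t"],2))
im,_=optics.grab_frame("top"); z=im[100:235,205:395,::-1]
im,_=optics.grab_frame("scene"); z2=im[130:265,205:395,::-1]
cv2.imwrite("pics/mid.png",cv2.resize(np.vstack([z,z2]),None,fx=2.2,fy=2.2))
```

```text
hit False
4.5667 [ 479.35245477 -202.35728286  105.08503598] 39.849933744724325 [-0.10880906 -0.30690633 -0.33985669]
0.1 -2.1 [-1.6  1.7  0.3] 4.93
0.2 -2.41 [-2.3  0.7  0.9] 5.3
0.3 -2.31 [-2.4 -0.1 -0.6] 5.67
0.4 -3.58 [-3.7 -0.8 -0.8] 6.03
0.5 -3.66 [-3.6 -1.1 -0.9] 6.4
0.6 -4.63 [-4.3 -2.7 -1.9] 6.77
0.7 -3.38 [-2.5 -4.1 -0.8] 7.13
```

View pics/mid.png

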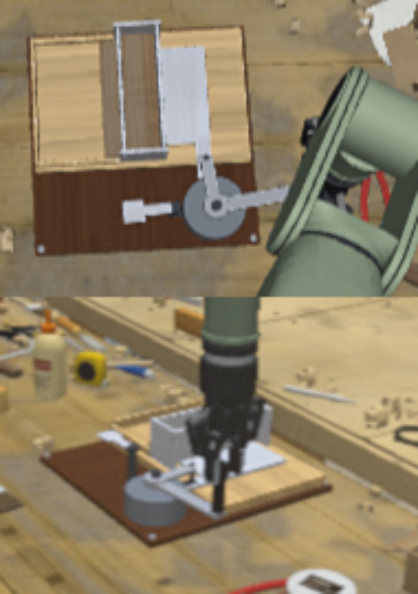

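The swing works: the lever is at about 0.6 rad, the blank is emerging on the left, and the flag is still level at the left of the drum. I'll feel for the stop in fine steps and watch both the force and the flag's bright pixels.

```bash
cat >> h.py <<'E'
def flagpx():
    im,_=optics.grab_frame("top"); w=im[180:206,252:283]; return int((w.min(2)>120).sum()), im
def favg(a,n=4):
    v=[]
    for _ in range(n): ctrl.hold(.02); v.append(ft(a)[0])
    return -np.mean(v)
def press(a,stop=None):
    n0,_=flagpx(); log=[]; fine=False
    while a<1.30:
        a+=.004 if fine else .01
        p,R,_=pose(a); hit=ctrl.move_l(p,R,vel=25,threshold=7)
        f=favg(a); n,_=flagpx(); log.append((round(a,3),round(f,1),n))
        if f>7.0 or n<.8*n0: fine=True
        if hit or f>17 or (stop and a>=stop): break
    print(n0,log,"hit",hit,"t",sensors.read_state()["t"]); return a
E
python3 - <<'E'
from h import *
for a in (.8,.9):
    p,R,_=pose(a); ctrl.move_l(p,R,vel=60,threshold=15)
print(favg(.9)); a=press(.9)
ctrl.hold(.3); print(favg(a),ft(a)[1]["eef_pos"],flagpx()[0])
z=[cv2.resize(optics.grab_frame(n)[0][y:y+135,205:395,::-1],None,fx=2.2,fy=2.2) for n,y in (("top",100),("scene",130))]
cv2.imwrite("pics/press.png",np.vstack(z)); open("a.txt","w").write(str(a))
E
```

```text
5.140197613557811
158 [(0.91, np.float64(4.8), 158), (0.92, np.float64(5.4), 157), (0.93, np.float64(5.0), 157), (0.94, np.float64(5.2), 158), (0.95, np.float64(4.9), 158), (0.96, np.float64(4.9), 157), (0.97, np.float64(5.2), 158), (0.98, np.float64(4.5), 158), (0.99, np.float64(5.7), 157), (1.0, np.float64(6.8), 158), (1.01, np.float64(8.0), 158), (1.014, np.float64(8.7), 158), (1.018, np.float64(9.9), 158), (1.022, np.float64(9.6), 159), (1.026, np.float64(9.8), 160), (1.03, np.float64(10.2), 158), (1.034, np.float64(10.2), 159), (1.038, np.float64(10.4), 157), (1.042, np.float64(10.6), 157), (1.046, np.float64(10.8), 155), (1.05, np.float64(11.0), 150), (1.054, np.float64(10.8), 145), (1.058, np.float64(11.3), 145), (1.062, np.float64(10.9), 140), (1.066, np.float64(11.3), 141), (1.07, np.float64(11.3), 127), (1.074, np.float64(11.5), 123), (1.078, np.float64(11.6), 111), (1.082, np.float64(11.4), 108), (1.086, np.float64(11.7), 106), (1.09, np.float64(11.9), 93), (1.094, np.float64(11.9), 77), (1.098, np.float64(11.8), 71), (1.102, np.float64(12.1), 60), (1.106, np.float64(12.3), 48), (1.11, np.float64(11.8), 31), (1.114, np.float64(12.4), 18), (1.118, np.float64(12.4), 16), (1.122, np.float64(12.5), 15), (1.126, np.float64(12.7), 13), (1.13, np.float64(13.3), 11), (1.134, np.float64(14.0), 11), (1.138, np.float64(14.5), 9), (1.142, np.float64(14.7), 9), (1.146, np.float64(15.7), 9), (1.15, np.float64(15.6), 8), (1.154, np.float64(17.1), 8)] hit False t 25.3167
16.534254868184416 [ 615.59979307 -191.16478198  104.96552318] 8
```

View pics/press.png

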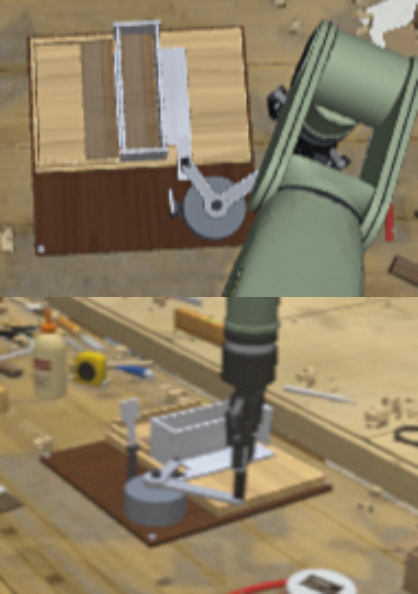

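The flag stands upright (scene crop (130,420)) and was solid from about 1.126 at 13-17 N. The first blank is out on the bed. Next I'll let the lever back gently and check it.

Run:
```python
from h import *
for a in np.append(np.arange(1.05,0,-.15),0):
    p,R,_=pose(a); ctrl.move_l(p,R,vel=60)
ctrl.hold(.6); f,s=ft(0); print(s["t"],favg(0),s["force"],flagpx()[0])
z=[cv2.resize(optics.grab_frame(n)[0][y:y+135,205:395,::-1],None,fx=2.2,fy=2.2) for n,y in (("top",100),("scene",130))]
cv2.imwrite("pics/back.png",np.vstack(z))
```

```text
30.3833 -0.3379241939315313 [-0.47861831 -0.88408626 -0.6679016 ] 157
```

View pics/back.png

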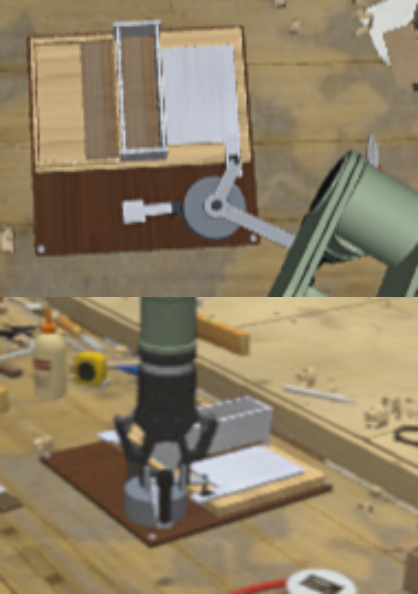

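The lever is fully back: the plate is retracted to crop col 240, the force is about 0 and the flag is level. The blank lies on the outfeed. Now the second stroke.

Run:
```python
from h import *
for a in np.arange(.1,1.01,.1):
    p,R,_=pose(a); ctrl.move_l(p,R,vel=60,threshold=15)
print(favg(1.0))
a=1.0
while a<1.134:
    a+=.01; p,R,_=pose(a); hit=ctrl.move_l(p,R,vel=25,threshold=8); f=favg(a,2)
    if hit or f>17: break
ctrl.hold(.5); print(a,hit,favg(a),flagpx()[0],sensors.read_state()["t"])
z=[cv2.resize(optics.grab_frame("top")[0][100:235,205:395,::-1],None,fx=2.2,fy=2.2)]
for a in np.append(np.arange(1.05,0,-.15),0):
    p,R,_=pose(a); ctrl.move_l(p,R,vel=60)
ctrl.hold(.3); print(favg(0)); ctrl.gripper_to(85)
p,R,_=pose(0,260); ctrl.move_l(p,R,vel=150)
print(sensors.read_state()["t"],flagpx()[0])
im,d=optics.grab_frame("top"); np.savez("end.npz",p=im,d=d)
z.append(cv2.resize(im[100:235,205:395,::-1],None,fx=2.2,fy=2.2)); cv2.imwrite("pics/end.png",np.vstack(z))
```

```text
6.634098824044479
1.1400000000000001 False 14.206279574899897 9 38.9167
-0.008132390810799047
44.95 158
```

View pics/end.png

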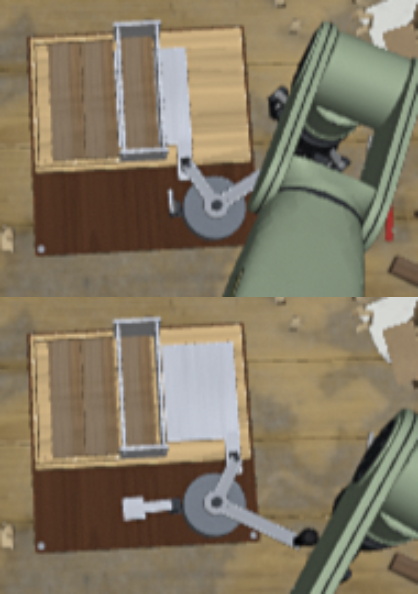

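After the second stroke both blanks lie side by side on the outfeed, the flag is level and the lever is back. I'll measure the blanks from the saved depth before handing in.

Run:
```python
from h import *
f=np.load("end.npz"); P=cloud("top",f["d"],np.ones(f["d"].shape,bool)); C=f["p"][f["d"]>0].astype(int)
s1,s2=np.array([485.1,172.2]),np.array([495.1,-149.]); y=(s1-s2)/np.linalg.norm(s1-s2); x=np.array([y[1],-y[0]])
O=PIV+145*x+100*y; L=np.c_[(P[:,:2]-O)@x,(P[:,:2]-O)@y,P[:,2]]
brown=(C[:,0]-C[:,2]>15)&(C[:,0]<165)
for nm,(a,b) in dict(out=(45,160),mag=(-33,33)).items():
    m=brown&(abs(L[:,0]-30)<70)&(L[:,1]>a)&(L[:,1]<b)&(L[:,2]>20)&(L[:,2]<75); Q=L[m]
    print(nm,m.sum(),np.round(np.percentile(Q,[1,50,99],axis=0),1).tolist())
```

```text
out 1165 [[-38.4, 46.1, 31.9], [29.9, 92.3, 42.3], [98.5, 156.7, 48.3]]
mag 601 [[-38.2, -25.3, 29.4], [30.5, 1.8, 42.3], [98.6, 32.1, 57.6]]
```

The blank tops all sit at 42 mm, so they are flat on the bed, and the third is still in the magazine. Handing in.

```bash
python3 -c "
from plant import ctrl; print(ctrl.finish_job())"
```

```text
the job is handed in; nothing more can be done
None
```

I fed two blanks out with two full lever strokes and handed the job in at about 45 s: the flag stood up both times, the lever is back and the third blank is still flat in the magazine; no verdict came back.

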